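# Hold the amber reference cell in the photometer beam

### The arm

A 7-joint arm with a two-finger parallel gripper is mounted at the origin on a cart in front of the work surface, level with it; the furniture and walls round the work are solid. World frame = base frame: x ahead of the robot, y to its left, z up, the work surface at z = 0. Lengths are in mm, angles in rad, forces in N, time in s.
With the tool pointing down it reaches from about 400 to 875 mm from the base axis. Payload 4.4 kg.
Tool frame: the origin (TCP) lies midway between the tips of the shut fingers; the grasp point (between the pads) lies 19 mm behind it (ctrl.pinch_z is the distance from the TCP to the grasp point, in mm); z points along the fingers, y is the line along which they close (so a half turn about z gives the same grasp; the last joint's range is limited). The gripper opens to 85 mm and grips with 20 to 120 N. Pads are 22 mm wide; open, the fingers measure 114 mm over their backs; the gripper's body (76 mm by 85 mm) begins 54 mm behind the grasp point. The pads swing forward as they close: fully open they stand 13 mm farther back than shut.
Start: joints at [1.143, 0.628, 0.038, 1.517, -0.027, 0.996, -0.02], TCP at [230.101, -607.924, 231.313] pointing down, gripper open.
Joint ranges: [-3.06, 3.06], [-0.37, 2.12], [-1.25, 1.32], [0.18, 2.47], [-1.1, 4.24], [0.23, 1.98], [-2.94, 2.94]. Speed limits (rad/s): [2.57, 2.57, 3.14, 3.14, 3.14, 3.14, 3.14].

### API

Orientations are given as [roll, pitch, yaw] about the fixed x, y, z axes, in that order (R = Rz(yaw) Ry(pitch) Rx(roll)).
In Python, from cell import read_state, cams, order, ctrl gives the robot as it stands.
- The arm moves only by the tool move_arm, never from a script. Its argument "targets" is text: rows parted by semicolons, each of 7 numbers parted by spaces: the gripper's target within -1 to 1 (fully open at 1, half-way at 0, shut at -1), then the shift along the tool's x, y, z in cm, then the turn, a rotation vector about the tool's x, y, z in degrees. A call has 1 to 5 rows; each row shifts and turns the commanded pose from where the row before left it, along the tool's axes as they then stand; what a row does not reach is not made up. A row lasts 1/12 s, in which the tool goes at most 41.7 mm and 7.16 degrees, less where a joint would pass 70% of its speed; a pose out of reach is approached as far as the arm can. A call with a gripper value outside its range is refused whole. The fingers move at their own pace and stop on an object; the grip force is fixed at half the most. Time passes only in rows, so rows that do not move let the fingers close. It gives the time, the measured TCP pose, the force, the opening and the grip force at its end, in the units of the state.
- read_state(): the state, without advancing time (a new reading comes with each control period).
- cams.get_image(name): name is "side" or "top" or "wrist"; returns a dict with "color" (420x560x3 uint8, red, green, blue), "fovy" (degrees; the focal length in pixels is half the picture's height over the tangent of half this angle, whatever the lens; pixels are square), "cx", "cy" (the principal point, pixels), "rvec" (rotation vector, rad) and "tvec" (3), from world to camera coordinates, as OpenCV has them. Camera axes: x right, y down, z forward; pixel columns grow to the right and rows downward; lengths in mm; the calibration is good to about 2 mm. A picture is of the moment at which its call begins. There is no depth.
- order.finish_job(): hands the job in; it is judged then, once.
The state is a dict: "clock": time; "qpos": joint angles; "qd": joint speeds; "tau": joint torques, N m; "eef_pos": TCP position; "tool_rot": TCP orientation; "force": force on the tool from outside, world axes, zero at the start; "torque": the same for the moment, N m; "width": finger opening in mm; "gripper_force": force on a finger pad.
Only numpy, scipy, OpenCV 4.12 (cv2) and the standard library are available. Lean on these libraries where they do the work, as an engineer would, in place of code of your own. Each camera call takes 0.05 s, during which the arm holds its last target. There are 200 camera calls.

### The job

Set the bench photometer up for a check reading: slide its silver lamp along the rail until the red pointer stands on the red line of the white scale. Then take the amber glass cell from the wooden rack, gripping it by its two frosted side faces and never touching the clear end faces, and hold it upright in the middle of the gap between lamp and detector, so that the beam passes squarely through both clear faces in the lower half of the glass and the cell touches neither head. Finish while still holding it there, at rest, with the lamp on its line and the other cells, the white-lidded jar and the wax tin left as they were.

Things in the scene. Friction and masses are not known exactly. Their poses are not given: they have to be found in the camera images.
- photometer: Fixed to the bench: grey base 96 x 360 mm, rail 30 mm wide (top 31 mm up) along its y axis, light path above the rail along y, 95 mm up. Origin: middle of the base's underside. Black detector head (52 x 57 mm, top 123 mm up) fixed at the -y end; silver lamp slides towards +y. White scale strip with 10 mm ticks and one red line on the base at the rail's -x side.
- lamp (a joint): Position of the lamp on its rail, m: 0 when its red pointer stands on the red line (measuring position), positive when it stands farther from the detector (towards the photometer's +y); travel -0.025 to 0.115. It runs on the rail with about 2 N of friction, stays where it is left and cannot lift off.
- lamp_grip (a point): Centre of the silver lamp housing, 40 mm wide (photometer x), 60 mm long (y), 46 mm high, top 118 mm above the bench, dark ribs 4 mm higher. Pinch it across its 40 mm width from above. Its 15 mm nose points to the detector (-y); the red pointer is at the housing's middle. Axes as the photometer's.
- beam_point (a point): Fixed point on the light path, 95 mm above the bench, mid-way in the 66 mm gap left between the noses of lamp and detector (28 mm across) when the lamp is on its line; 78 mm towards -y from the lamp housing's centre there. Axes as the photometer's: y along the beam.
- amber_center (a point): Centre, 30 mm above the foot, of the amber glass cell: solid block 18 (its x) x 28 (y) x 60 mm (z up), 60 to 98 g. The wide whitish frosted faces are its -x and +x sides, 18 mm apart: grip these. The clear coloured faces are its -y and +y ends. It stands in a rack well, 45 mm showing above the rack.
- amber_windows: The two clear faces of the amber cell (each 12 mm wide, over the full height of the cell, at its two y ends). Origin: on the cell's axis, 20 mm above its foot: the point where the beam should pass. The beam should run along its y axis. Either clear face may look at the lamp.
- amber_cell: The amber cell itself; origin at the centre of its foot, z up, axes as above.
- rack: Fixed wooden rack, 60 x 183 mm, 29 mm high; origin at the middle of its underside. Three wells 15 mm deep in a row along its y axis, 54 mm apart, each with 1.5 mm of play round a cell. The cells' x and y axes lie along the rack's.
- green_cell: Green glass cell of the same shape in another well of the rack (stays there); origin at the centre of its foot.
- blue_cell: Blue glass cell of the same shape in another well of the rack (stays there); origin at the centre of its foot.
- pigment_jar_2: White-lidded jar of green pigment, 58 mm across, 78 mm high, loose on the bench near the robot; origin at the centre of its foot. Leave it alone.
- wax_tin: Open round tin of amber wax, 62 mm across, 23 mm high, loose on the bench near the robot; origin at the centre of its foot. Leave it alone.
There are look-alikes about, which are no part of the job. What is shaped like the amber_cell but black or pink is not meant.

How it is judged (in metres and radians):
On the way, in this order (a step that is already met when the one before it is completed fails the run):
1. the lamp's pointer is slid onto the red line while the amber cell still stands in the rack (value of joint lamp between -0.004 and 0.004 m and height (world z) of amber_cell below 0.02 m), for 0.3 s.
2. the amber cell is lifted clear of the rack between the fingers (height (world z) of amber_cell above 0.035 m and contact force between the fingers and amber_cell above 1 N), for 0.1 s.
At the end, for the whole second after the job is handed in: Cell held still, upright and square to the beam (0.12 rad), no finger on a clear face, touching no head; beam within 5 mm of its middle line sideways, 5 to 30 mm above its foot, cell within 15 mm of mid-gap; lamp within 4 mm of its line; other cells moved < 8 mm, jar and wax tin < 20 mm (x of amber_windows in the frame of beam_point between -0.005 and 0.005 m and y of amber_windows in the frame of beam_point between -0.015 and 0.015 m and z of amber_windows in the frame of beam_point between -0.01 and 0.015 m and angle between the y axis of amber_windows and the y axis of beam_point, either way round below 0.12 rad and angle between amber_cell's own z axis and vertical below 0.12 rad and contact force between the fingers and amber_cell above 1 N and contact force between the fingers and amber_windows below 0.1 N and contact force between amber_cell and photometer below 0.05 N and linear speed of amber_cell below 0.02 m/s and value of joint lamp between -0.004 and 0.004 m and distance of each of green_cell, blue_cell from where it was at the start of the episode below 0.008 m and distance of each of pigment_jar_2, wax_tin from where it was at the start of the episode below 0.02 m); the arm keeps its last pose, push and grip.
It fails at once if a finger touches a clear face of the amber cell (contact force between the fingers and amber_windows above 0.5 N).
It fails at once if another cell is taken or pushed out of its well (distance of any of green_cell, blue_cell from where it was at the start of the episode above 0.012 m).
It fails at once if the jar or the wax tin is shifted or knocked over (distance of any of pigment_jar_2, wax_tin from where it was at the start of the episode above 0.03 m or angle between pigment_jar_2's own z axis and vertical above 0.3 rad).
It also fails if it takes over 54 s, if anything falls off the work surface, if the arm or the gripper's body presses on something with over 40 N, if the wrist force passes 120 N, or if a joint passes its speed limit or range.

## Working session

There is one attempt and no reset: what is moved stays moved. The work goes in short steps, Python scripts to look and compute and a tool call to move; the robot and the scene stay as the last step left them, time stands still between calls to the robot, and variables do not carry over. Pictures are saved under pics/ and viewed, at most 12 in all, crops included, and the job is handed in when it is done.

Besides the shell and the picture viewer there is one more tool, called as name(argument=value, ...) on one line, values as JSON. move_arm: Moves the arm, as the interface text tells. Its arguments: {"type":"object","properties":{"targets":{"type":"string"}},"required":["targets"]}

```bash
mkdir -p pics; ls
cat > h.py <<'E'
import numpy as np, cv2
from cell import read_state, cams, order, ctrl
def snap(name,fn=None):
    d=cams.get_image(name); 
    if fn: cv2.imwrite('pics/'+fn,cv2.cvtColor(d['color'],cv2.COLOR_RGB2BGR))
    np.save('/tmp/%s.npy'%name,d,allow_pickle=True); return d
def load(name): return np.load('/tmp/%s.npy'%name,allow_pickle=True).item()
def ray(d,u,v):
    f=d['color'].shape[0]/2/np.tan(np.radians(d['fovy'])/2)
    R=cv2.Rodrigues(np.array(d['rvec'],float))[0]; t=np.array(d['tvec'],float).ravel()
    return -R.T@t, R.T@np.array([(u-d['cx'])/f,(v-d['cy'])/f,1])
def onz(d,u,v,z):
    c,r=ray(d,u,v); return c+r*(z-c[2])/r[2]
def tri(d1,p1,d2,p2):
    A=np.zeros((3,3));b=np.zeros(3); L=[ray(d1,*p1),ray(d2,*p2)]
    for c,r in L:
        r=r/np.linalg.norm(r); P=np.eye(3)-np.outer(r,r); A+=P;b+=P@c
    X=np.linalg.solve(A,b)
    gap=max(np.linalg.norm(np.cross(X-c,r/np.linalg.norm(r))) for c,r in L)
    return X,gap
def proj(d,X):
    f=d['color'].shape[0]/2/np.tan(np.radians(d['fovy'])/2)
    R=cv2.Rodrigues(np.array(d['rvec'],float))[0]; p=R@np.array(X,float)+np.array(d['tvec'],float).ravel()
    return p[0]/p[2]*f+d['cx'],p[1]/p[2]*f+d['cy']
E
python3 - <<'E'
from h import *
a=[snap(n) for n in("side","top","wrist")]
im=np.vstack([np.hstack([a[0]['color'],a[1]['color']])])
for n,d in zip("stw",a):
    cv2.imwrite('pics/%s0.png'%n,d['color'][:,:,::-1]); print(n,ray(d,d['cx'],d['cy']),d['fovy'],d['cx'],d['cy'])
s=read_state();print(s['eef_pos'],s['tool_rot'],s['width'],ctrl.pinch_z)
E
```

```text
pics
s (array([132.67486557, 412.2822032 , 773.84546651]), array([ 0.44482288, -0.39112958, -0.80569862])) 54.72602699401703 283.7498142573704 206.15167468627925
t (array([ 432.4590325 ,   90.8137984 , 1030.11520602]), array([ 0.08957473,  0.00647927, -0.99595903])) 47.72509411834568 279.12666724973616 213.41232112473895
w (array([ 302.91364139, -581.60931651,  371.79266065]), array([-0.28320973, -0.10683926, -0.95308846])) 71.75100306881068 272.8750424588126 209.67252867962392
[ 229.96244055 -607.45767148  230.60852534] [-3.14013552e+00 -1.51514447e-05  3.61791617e-01] 85.19060636285084 18.700000000000003
```

View pics/s0.png

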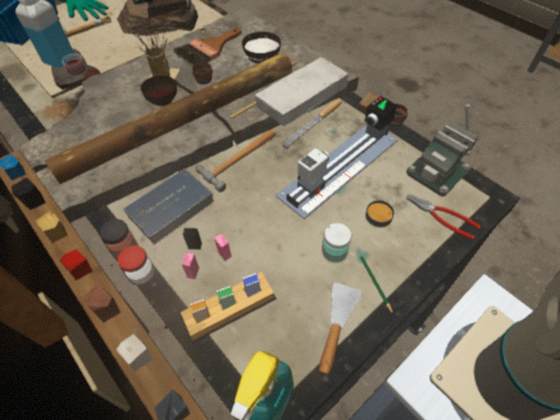

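View pics/t0.png

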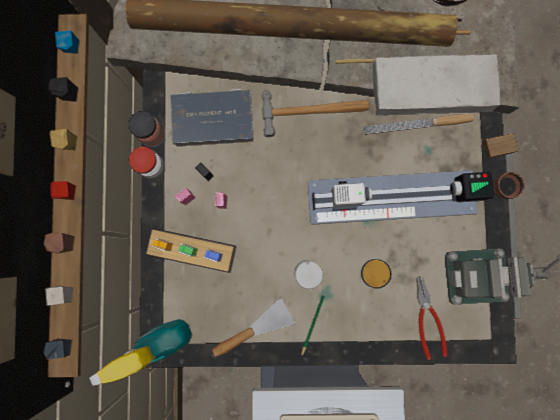

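The side view shows the rack at (228,305) with amber, green and blue cells at (199,308), (225,295), (251,283). The photometer runs from (300,195) to (385,110). The top view shows the amber cell at (160,244), the lamp at (350,194), the detector at (475,186), the jar at (309,275) and the wax tin at (376,273).

Things that could pass for the amber cell, by top-view pixel:
- wax tin (376,273): amber, but round
- pink cells (184,196) and (220,200)
- black cell (204,171)
- green (187,250) and blue (212,256) cells
- yellow block on the shelf (62,139)

I choose the cell in the rack at (160,244) and will check it in a close crop.

Run:
```python
from h import *
t=load('top');s=load('side')
def crop(d,x,y,w,h,k): return cv2.resize(d['color'][y:y+h,x:x+w],(w*k,h*k),interpolation=cv2.INTER_CUBIC)
A=crop(t,300,165,200,65,4)
B=crop(t,140,225,100,50,4);C=crop(s,175,265,100,75,4)
D=np.zeros((300,800,3),np.uint8);D[:200,:400]=B;D[:300,400:]=C
cv2.imwrite('pics/c1.png',np.vstack([A,D])[:,:,::-1])
def blobs(d,m,n=15):
    k,l,st,c=cv2.connectedComponentsWithStats(m.astype(np.uint8))
    return [(c[i].round(1),st[i]) for i in range(1,k) if st[i][4]>=n]
for nm,d in(('top',t),('side',s)):
    h=cv2.cvtColor(d['color'],cv2.COLOR_RGB2HSV).astype(int);H,S,V=h[...,0],h[...,1],h[...,2]
    for c,m in dict(amber=(abs(H-17)<8)&(S>200)&(V>150),green=(abs(H-62)<14)&(S>150)&(V>80),blue=(abs(H-118)<12)&(S>130)&(V>90),red=((H<6)|(H>174))&(S>120)&(V>110)).items():
        print(nm,c,[(list(b[0]),list(map(int,b[1]))) for b in blobs(d,m,4 if c=='red' else 15)])
```

```text
top amber [([np.float64(159.3), np.float64(243.6)], [153, 240, 14, 8, 66])]
top green [([np.float64(477.8), np.float64(185.3)], [471, 181, 18, 11, 114])]
top blue [([np.float64(210.0), np.float64(255.3)], [205, 251, 13, 9, 42])]
top red [([np.float64(141.6), np.float64(159.1)], [129, 147, 26, 26, 532]), ([np.float64(484.5), np.float64(175.0)], [483, 174, 4, 3, 12]), ([np.float64(59.0), np.float64(189.2)], [51, 181, 17, 17, 260]), ([np.float64(439.8), np.float64(331.3)], [429, 307, 18, 50, 198]), ([np.float64(423.0), np.float64(334.0)], [419, 308, 12, 52, 203])]
side amber []
side green [([np.float64(382.2), np.float64(104.5)], [378, 100, 9, 10, 56])]
side blue [([np.float64(250.1), np.float64(279.4)], [244, 276, 13, 8, 54])]
side red [([np.float64(379.9), np.float64(98.1)], [379, 97, 3, 3, 8]), ([np.float64(318.2), np.float64(190.2)], [317, 188, 3, 6, 9]), ([np.float64(458.6), np.float64(215.8)], [435, 206, 45, 22, 153]), ([np.float64(451.8), np.float64(226.2)], [431, 211, 43, 28, 165]), ([np.float64(130.9), np.float64(257.1)], [117, 245, 29, 25, 531]), ([np.float64(72.2), np.float64(259.3)], [61, 250, 25, 21, 304])]
```

View pics/c1.png

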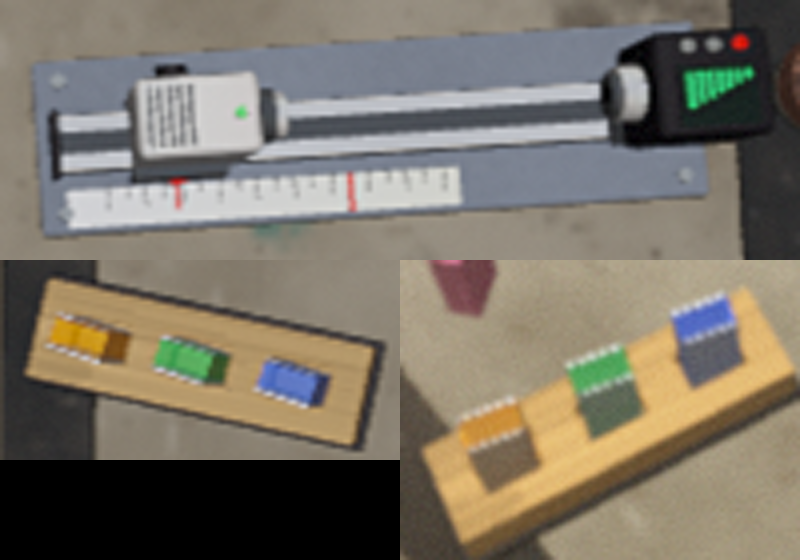

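The crop confirms the amber cell: orange top with white frosted edges on its long sides, at top (160,245) and side (198,306). The lamp pointer is at top (344.5,213.7) and the red line at (387.8,212.5).

Run:
```python
from h import *
np.set_printoptions(precision=1,suppress=True)
t=load('top');s=load('side')
print('amber top',tri(t,(160,245),s,(198,306)),'at60',onz(t,160,245,74))
T=lambda x,y:(300+x/4,165+y/4)
print('lamp top',tri(t,T(197,116),s,(313.5,158)),onz(t,*T(197,116),118))
c=np.array([onz(t,*T(*p),10) for p in((35,65),(690,25),(707,195),(45,235))]);print('base',c,c.mean(0),np.linalg.norm(np.diff(c,axis=0),axis=1))
print('yaw',[np.degrees(np.arctan2(*(a-b)[:2])) for a,b in((c[0],c[1]),(c[3],c[2]))])
print('ptr,line',onz(t,*T(178,195),12),onz(t,*T(351,190),12))
r=np.array([onz(t,140+x/4,225+(y-260)/4,29) for x,y in((48,278),(372,345),(350,440),(25,375))]);print('rack',r,r.mean(0),np.linalg.norm(np.diff(r,axis=0),axis=1))
print('yaw',[np.degrees(np.arctan2(*(a-b)[:2])) for a,b in((r[0],r[1]),(r[3],r[2]))])
print('jar',onz(t,309,275,78),'tin',onz(t,376,273,20))
print('det top',onz(t,*T(700,88),123))
```

```text
amber top (array([457.6, 338.1,  71.1]), np.float64(0.47846294806089834)) at60 [457.8 337.8  74. ]
lamp top (array([549. , -40.2, 119.2]), np.float64(1.5475238362223824)) [550.3 -39.4 118. ]
base [[ 593.4   32.3   10. ]
 [ 610.3 -323.    10. ]
 [ 517.7 -327.5   10. ]
 [ 500.9   28.6   10. ]] [ 555.6 -147.4   10. ] [355.6  92.7 356.5]
yaw [np.float64(-2.7222566057040822), np.float64(-2.6967400044309797)]
ptr,line [521.4 -43.2  12. ] [ 522.8 -136.1   12. ]
rack [[492.  366.7  29. ]
 [454.4 195.4  29. ]
 [404.9 207.1  29. ]
 [441.  378.2  29. ]] [448.1 286.8  29. ] [175.4  50.9 174.9]
yaw [np.float64(12.37729667729445), np.float64(11.933163692257006)]
jar [394.3  39.2  78. ] tin [ 394.3 -105.3   20. ]
det top [ 559.9 -280.4  123. ]
```

```bash
cat > plan.py <<'E'
# prints rows from measured pose to target TCP (mm) and yaw (deg): plan.py grip x y z yaw n
import sys
from h import *
from scipy.spatial.transform import Rotation as Ro
g,x,y,z,yaw=map(float,sys.argv[1:6]); n=int(sys.argv[6])
s=read_state(); P=np.array(s['eef_pos'],float); R=Ro.from_euler('xyz',s['tool_rot'])
T=np.array([x,y,z]); RT=Ro.from_euler('xyz',[np.pi,0,np.radians(yaw)]); rv=(R.inv()*RT).as_rotvec(degrees=True)
P0,R0=P.copy(),R
for i in range(n):
    a=(i+1)/n; d=(R.inv().apply(P0+(T-P0)*a-P)/10).round(1 if n>1 else 2)
    w=(R.inv()*(R0*Ro.from_rotvec(rv*a,degrees=True))).as_rotvec(degrees=True).round(1)
    P=P+R.apply(d*10); R=R*Ro.from_rotvec(w,degrees=True)
    print('%g %s'%(g,' '.join('%g'%(v+0) for v in [*d,*w])),end=';\n' if i%5==4 else '; ')
print('\nfrom',P0.round(1),np.array(s['tool_rot']).round(3),'t',s['clock'],'w',s['width'])
E
python3 plan.py 1 550 -40 200 92.7 20
```

```text
1 2.5 -2.1 0.2 0 0 -3.6; 1 2.6 -1.9 0.1 0 0 -3.6; 1 2.8 -1.8 0.2 0 0 -3.6; 1 2.8 -1.6 0.1 0 0 -3.6; 1 3 -1.4 0.2 0 0 -3.6;
1 3 -1.2 0.1 0 0 -3.6; 1 3.1 -1 0.2 0 0 -3.6; 1 3.1 -0.8 0.1 0 0 -3.6; 1 3.2 -0.6 0.2 0 0 -3.6; 1 3.2 -0.5 0.2 0 0 -3.6;
1 3.3 -0.2 0.1 0 0 -3.6; 1 3.2 0 0.2 0 0 -3.6; 1 3.3 0.2 0.1 0 0 -3.6; 1 3.2 0.4 0.2 0 -0.1 -3.6; 1 3.2 0.6 0.1 0 0 -3.6;
1 3.2 0.8 0.2 0 0 -3.6; 1 3.1 1 0.1 0 0 -3.6; 1 3 1.2 0.2 -0.1 0 -3.6; 1 3 1.4 0.1 0 0 -3.6; 1 2.8 1.5 0.2 0 0 -3.6;

from [ 230.  -607.5  230.6] [-3.14  -0.     0.362] t 0.15 w 85.19060636285084
```

move_arm(targets="1 2.5 -2.1 0.2 0 0 -3.6; 1 2.6 -1.9 0.1 0 0 -3.6; 1 2.8 -1.8 0.2 0 0 -3.6; 1 2.8 -1.6 0.1 0 0 -3.6; 1 3 -1.4 0.2 0 0 -3.6")

```text
clock: 0.57
eef_pos: [310.5, -464.0, 223.1]
tool_rot: [-3.141, 0.0, 0.679]
force: [0.5, -0.1, 0.3]
width: 84.9
gripper_force: 0.0
```

move_arm(targets="1 3 -1.2 0.1 0 0 -3.6; 1 3.1 -1 0.2 0 0 -3.6; 1 3.1 -0.8 0.1 0 0 -3.6; 1 3.2 -0.6 0.2 0 0 -3.6; 1 3.2 -0.5 0.2 0 0 -3.6")

```text
clock: 0.98
eef_pos: [390.1, -322.9, 215.3]
tool_rot: [3.141, -0.0, 0.993]
force: [1.0, -0.1, 0.1]
width: 85.5
gripper_force: 0.0
```

move_arm(targets="1 3.3 -0.2 0.1 0 0 -3.6; 1 3.2 0 0.2 0 0 -3.6; 1 3.3 0.2 0.1 0 0 -3.6; 1 3.2 0.4 0.2 0 0 -3.6; 1 3.2 0.6 0.1 0 0 -3.6")

```text
clock: 1.4
eef_pos: [470.4, -181.3, 208.1]
tool_rot: [-3.141, 0.0, 1.307]
force: [0.4, -0.3, 0.3]
width: 85.4
gripper_force: 0.0
```

move_arm(targets="1 3.2 0.8 0.2 0 0 -3.6; 1 3.1 1 0.1 0 0 -3.6; 1 3 1.2 0.2 0 0 -3.6; 1 3 1.4 0.1 0 0 -3.6; 1 2.8 1.5 0.2 0 0 -3.6")

```text
clock: 1.82
eef_pos: [550.7, -39.4, 200.2]
tool_rot: [3.141, -0.0, 1.622]
force: [1.2, 0.4, -0.5]
width: 85.5
gripper_force: 0.0
```

```bash
python3 -c "
from h import *
snap('wrist','w1.png')"; python3 plan.py 1 550 -40 150 92.7 3
```

```text
1 -0.3 -0.2 1.7 0.1 -0.1 0.3; 1 -0.3 -0.1 1.7 0.1 -0.1 0.3; 1 -0.3 -0.2 1.6 0.1 -0.2 0.2; 
from [554.1 -31.2 200.3] [ 3.137 -0.006  1.632] t 1.8667 w 85.2471769490018
```

View pics/w1.png

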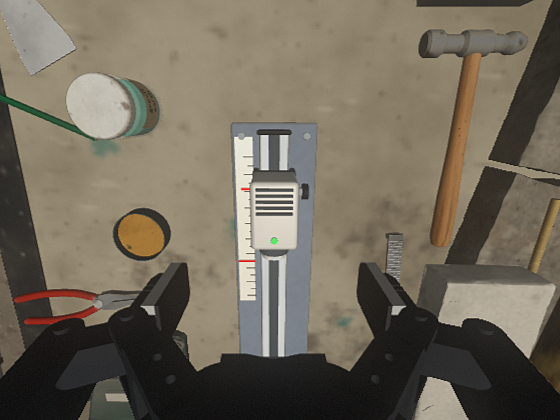

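The wrist view shows the lamp housing's top face at (251–298, 182–250), centre (274.5,216). The pointer is at (245,189) and the red line at (247,261). A side knob at (305,191) sits about 21 mm +y of centre, so pads at the centre or slightly -y will clear it.

```bash
python3 - <<'E'
from h import *
np.set_printoptions(precision=1,suppress=True)
t=load('top');w=load('wrist')
print(tri(t,(349.2,194),w,(274.5,216)),onz(w,274.5,216,118),onz(w,245,189,12),onz(w,247,261,12),onz(w,305,191,95))
E
python3 plan.py 1 550 -44 150 92.7 2
```

```text
(array([551.6, -40.1, 116. ]), np.float64(1.1412915391452165)) [552.6 -40.  118. ] [519.  -44.8  12. ] [ 523.6 -138.    12. ] [578.5 -23.5  95. ]
1 -0.6 -0.3 2.5 0.1 -0.2 0.4; 1 -0.7 -0.2 2.5 0.2 -0.2 0.4; 
from [554.1 -31.2 200.3] [ 3.137 -0.006  1.632] t 1.8667 w 85.2471769490018
```

move_arm(targets="1 -0.2 0 2.5 0 0 0; 1 -0.2 0 2.5 0 0 0; 1 0 0 0 0 0 0; 1 0 0 0 0 0 0")

```text
clock: 2.2
eef_pos: [549.0, -45.2, 149.4]
tool_rot: [-3.138, -0.0, 1.618]
force: [-0.3, 0.4, 0.4]
width: 85.4
gripper_force: 0.0
```

```bash
python3 plan.py 1 552 -44 80 92.7 4
```

```text
1 0 0.1 1.7 0 0 0; 1 0.1 0.1 1.8 -0.1 0 0; 1 0 0 1.7 0 0 0; 1 0 0.1 1.7 -0.1 0 0; 
from [549.  -45.2 149.4] [-3.138 -0.     1.618] t 2.2 w 85.40468911734123
```

move_arm(targets="1 0 0.1 1.7 0 0 0; 1 0.1 0.1 1.8 0 0 0; 1 0 0 1.7 0 0 0; 1 0 0.1 1.7 0 0 0; 1 0 0 0 0 0 0")

```text
clock: 2.62
eef_pos: [552.4, -44.0, 80.3]
tool_rot: [-3.139, -0.0, 1.618]
force: [0.0, 0.3, -0.8]
width: 85.3
gripper_force: 0.0
```

move_arm(targets="-1 0 0 0 0 0 0; -1 0 0 0 0 0 0; -1 0 0 0 0 0 0; -1 0 0 0 0 0 0; -1 0 0 0 0 0 0")

```text
clock: 3.03
eef_pos: [551.8, -44.2, 82.7]
tool_rot: [-3.139, 0.001, 1.618]
force: [-3.4, 0.1, 8.7]
width: 39.5
gripper_force: 63.1
```

move_arm(targets="-1 0 0 0 0 0 0; -1 0 0 0 0 0 0; -1 0 0 0 0 0 0")

```text
clock: 3.28
eef_pos: [551.8, -44.2, 82.8]
tool_rot: [-3.139, 0.001, 1.618]
force: [-5.1, -0.5, 7.8]
width: 39.6
gripper_force: 63.0
```

move_arm(targets="-1 -1 0 0 0 0 0; -1 -2 0 0 0 0 0; -1 -2.2 0 0 0 0 0; -1 -2 0 0 0 0 0; -1 -1.2 0 0 0 0 0")

```text
clock: 3.7
eef_pos: [556.0, -129.8, 82.7]
tool_rot: [-3.14, 0.001, 1.617]
force: [-4.6, 1.7, 8.0]
width: 39.2
gripper_force: 63.0
```

move_arm(targets="-1 -0.6 0 0 0 0 0; -1 0 0 0 0 0 0; -1 0 0 0 0 0 0; -1 0 0 0 0 0 0")

```text
clock: 4.03
eef_pos: [556.2, -135.5, 82.8]
tool_rot: [-3.14, 0.002, 1.618]
force: [-4.1, -1.9, 7.5]
width: 39.6
gripper_force: 62.8
```

Run:
```python
from h import *
t=snap('top');w=snap('wrist');s=snap('side')
a=cv2.resize(t['color'][165:230,300:500],(800,260),interpolation=cv2.INTER_CUBIC)
b=cv2.resize(w['color'][150:320,150:350],(400,340),interpolation=cv2.INTER_CUBIC)
u,v=map(int,proj(s,(522,-137,12)));print(u,v)
c=cv2.resize(s['color'][v-42:v+43,u-50:u+50],(400,340),interpolation=cv2.INTER_CUBIC)
cv2.imwrite('pics/c2.png',np.vstack([a,np.hstack([b,c])])[:,:,::-1]); print(read_state()['eef_pos'])
```

```text
346 174
[ 556.23932181 -135.33637796   82.76754346]
```

View pics/c2.png

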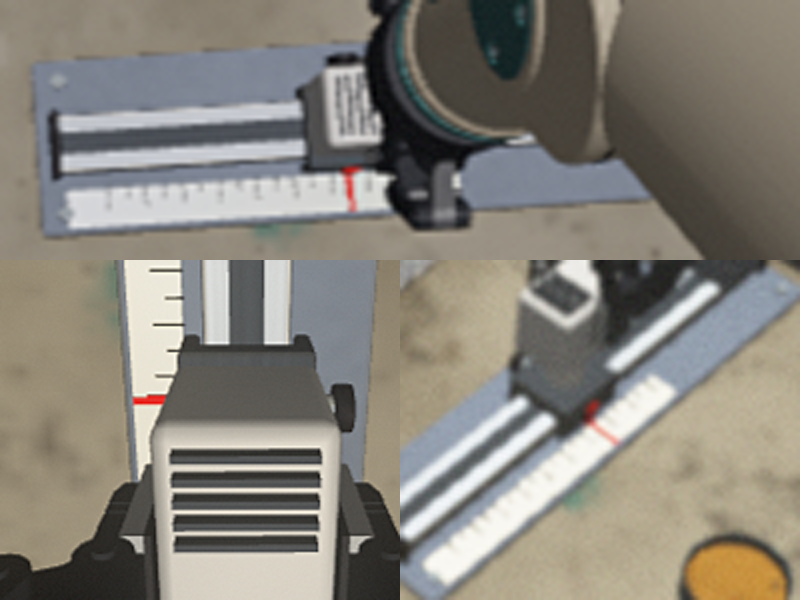

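The pointer now stands on the red line in all three views: top crop (350,175) against the line at (351,195). I'll check the offset numerically.

```bash
python3 - <<'E'
from h import *
t=load('top');w=load('wrist')
for d,(x0,x1,y0,y1) in((t,(380,395,203,220)),(w,(205,245,205,245))):
    c=d['color'].astype(float)[y0:y1,x0:x1]; r=np.clip(c[...,0]-(c[...,1]+c[...,2])/2-25,0,None)
    for ax in ((1,) if d is t else (0,)):
        idx=np.arange(r.shape[ax]); 
        for k in range(r.shape[1-ax]):
            row=r[k] if ax==1 else r[:,k]
            if row.sum()>40: 
                m=(row*idx).sum()/row.sum(); p=(x0+m,y0+k) if ax==1 else (x0+k,y0+m); print(np.round(p,2),round(row.sum()),onz(d,*p,12).round(1))
E
python3 plan.py 1 556 -135 84 92.7 1
```

```text
[388.03 206.  ] 52 [ 536.9 -137.2   12. ]
[387.33 207.  ] 443 [ 534.7 -135.6   12. ]
[386.7 208. ] 168 [ 532.6 -134.2   12. ]
[386.64 209.  ] 168 [ 530.4 -134.    12. ]
[386.81 210.  ] 194 [ 528.2 -134.3   12. ]
[386.93 211.  ] 172 [ 526.1 -134.5   12. ]
[387.02 212.  ] 185 [ 523.9 -134.6   12. ]
[387.06 213.  ] 182 [ 521.8 -134.6   12. ]
[387.26 214.  ] 138 [ 519.6 -134.9   12. ]
[387.6 215. ] 98 [ 517.4 -135.6   12. ]
[387.64 216.  ] 100 [ 515.3 -135.6   12. ]
[387.67 217.  ] 75 [ 513.1 -135.6   12. ]
[216.   219.87] 188 [ 512.5 -137.5   12. ]
[217.   220.05] 575 [ 513.3 -137.7   12. ]
[218.   220.08] 595 [ 514.1 -137.6   12. ]
[219.   220.06] 574 [ 514.9 -137.6   12. ]
[220.   220.08] 577 [ 515.6 -137.6   12. ]
[221.   220.08] 570 [ 516.4 -137.5   12. ]
[222.  220.1] 559 [ 517.2 -137.5   12. ]
[223.   219.78] 658 [ 518.  -137.2   12. ]
[224.   219.47] 786 [ 518.7 -136.9   12. ]
[225.   219.49] 762 [ 519.5 -136.9   12. ]
[226.  219.5] 765 [ 520.3 -136.9   12. ]
[227.  219.5] 760 [ 521.1 -136.8   12. ]
[228.  219.5] 764 [ 521.8 -136.8   12. ]
[229.   219.49] 766 [ 522.6 -136.8   12. ]
[230.   219.56] 806 [ 523.4 -136.8   12. ]
[231.   219.23] 720 [ 524.2 -136.5   12. ]
[232.   218.53] 262 [ 524.9 -135.8   12. ]
1 0.03 -0.02 -0.12 -0.1 0.1 0; 
from [ 556.2 -135.3   82.8] [-3.140e+00  2.000e-03  1.618e+00] t 4.1833 w 39.09950981717455
```

The pointer is about 1.2 mm short. I'll nudge it 1 mm towards the detector, then release and rise.

move_arm(targets="-1 -0.1 0 0 0 0 0; -1 0 0 0 0 0 0; -1 0 0 0 0 0 0; -1 0 0 0 0 0 0")

```text
clock: 4.52
eef_pos: [556.2, -135.3, 82.7]
tool_rot: [-3.139, 0.001, 1.618]
force: [-4.0, -0.1, 8.2]
width: 39.2
gripper_force: 62.9
```

move_arm(targets="1 0 0 0 0 0 0; 1 0 0 0 0 0 0; 1 0 0 0 0 0 0; 1 0 0 0 0 0 0; 1 0 0 0 0 0 0")

```text
clock: 4.93
eef_pos: [557.8, -134.7, 81.4]
tool_rot: [3.141, -0.0, 1.618]
force: [-0.2, 0.2, -0.3]
width: 85.5
gripper_force: 0.0
```

move_arm(targets="1 0 0 -2 0 0 0; 1 0 0 -3 0 0 0; 1 0 0 -3 0 0 0; 1 0 0 -3 0 0 0; 1 0 0 0 0 0 0")

```text
clock: 5.35
eef_pos: [561.4, -135.0, 197.0]
tool_rot: [3.131, 0.002, 1.618]
force: [1.2, -0.8, 0.8]
width: 85.3
gripper_force: 0.0
```

```bash
python3 plan.py 1 458 325 190 77.9 15
```

```text
1 3.1 -0.5 0 0 0 1; 1 3.1 -0.6 0.1 0.1 0 1; 1 3.1 -0.7 0 0 0 1; 1 3 -0.7 0 0.1 0 1; 1 3.1 -0.8 0.1 0 0 0.9;
1 3 -0.8 0 0 0 1; 1 3 -0.8 0 0.1 0 1; 1 3 -0.9 0.1 0 0 1; 1 3 -1 0 0.1 0 1; 1 3 -1 0.1 0 0 1;
1 3 -1.1 0 0 0 1; 1 2.9 -1.1 0 0.1 0 1; 1 2.9 -1.2 0.1 0 0 0.9; 1 2.9 -1.2 0 0.1 0.1 1; 1 2.9 -1.2 0.1 0 0 1;

from [ 561.4 -135.   197. ] [3.131e+00 2.000e-03 1.618e+00] t 5.35 w 85.32793503094825
```

move_arm(targets="1 3.1 -0.5 0 0 0 1; 1 3.1 -0.6 0.1 0 0 1; 1 3.1 -0.7 0 0 0 1; 1 3 -0.7 0 0.1 0 1; 1 3.1 -0.8 0.1 0 0 1")

```text
clock: 5.77
eef_pos: [522.2, 20.0, 189.2]
tool_rot: [-3.14, 0.0, 1.53]
force: [1.2, -0.5, 0.2]
width: 85.4
gripper_force: 0.0
```

move_arm(targets="1 3 -0.8 0 0 0 1; 1 3 -0.8 0 0 0 1; 1 3 -0.9 0.1 0 0 1; 1 3 -1 0 0 0 1; 1 3 -1 0.1 0 0 1")

```text
clock: 6.18
eef_pos: [488.3, 173.3, 187.2]
tool_rot: [-3.14, 0.0, 1.443]
force: [0.2, 0.5, 0.5]
width: 85.4
gripper_force: 0.0
```

move_arm(targets="1 3 -1.1 0 0 0 1; 1 2.9 -1.1 0 0 0 1; 1 2.9 -1.2 0.1 0 0 1; 1 2.5 -1 0 0 0 1; 1 1.6 -0.6 0.1 0 0 1")

```text
clock: 6.6
eef_pos: [458.2, 311.1, 185.3]
tool_rot: [-3.139, -0.002, 1.36]
force: [0.9, -0.4, 0.1]
width: 85.2
gripper_force: 0.0
```

move_arm(targets="1 0 0 0 0 0 0; 1 0 0 0 0 0 0; 1 0 0 0 0 0 0")

```text
clock: 6.85
eef_pos: [459.9, 305.8, 185.0]
tool_rot: [-3.14, 0.002, 1.356]
force: [0.5, -0.4, 0.3]
width: 85.2
gripper_force: 0.0
```

Run:
```python
from h import *
t=snap('top');w=snap('wrist');s=read_state();print(s['eef_pos'],s['tool_rot'],s['qpos'])
a=cv2.resize(t['color'][165:230,300:500],(800,260),interpolation=cv2.INTER_CUBIC)
b=w['color'][60:400,:]; b=np.hstack([b,np.zeros((340,240,3),np.uint8)])
cv2.imwrite('pics/c3.png',np.vstack([a,b])[:,:,::-1])
x0,x1,y0,y1=380,395,203,220
c=t['color'].astype(float)[y0:y1,x0:x1]; r=np.clip(c[...,0]-(c[...,1]+c[...,2])/2-25,0,None);i=np.arange(15)
print([(y0+k,round(x0+(r[k]*i).sum()/r[k].sum(),2)) for k in range(17) if r[k].sum()>40])
```

```text
[460.26236549 305.36036777 185.25224673] [-3.14007825e+00  1.58567240e-03  1.35455172e+00] [-0.46772921  0.55678961 -0.25393323  1.83557189  0.19057823  0.77508136
 -1.03808866]
[(206, np.float64(388.04)), (207, np.float64(387.33)), (208, np.float64(386.7)), (209, np.float64(386.63)), (210, np.float64(386.75)), (211, np.float64(386.83)), (212, np.float64(386.98)), (213, np.float64(387.02)), (214, np.float64(387.13)), (215, np.float64(387.6)), (216, np.float64(387.64)), (217, np.float64(387.66))]
```

View pics/c3.png

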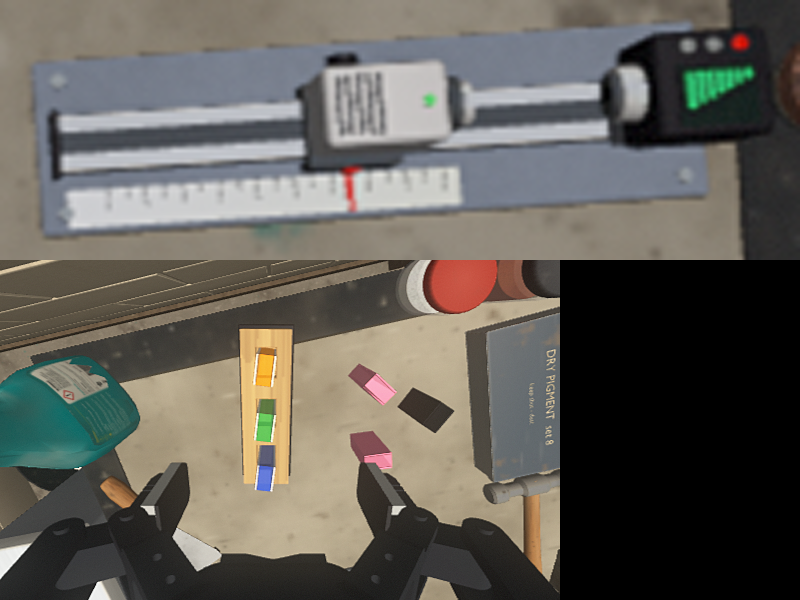

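The lamp pointer at top crop (350,175) is on the line to about 1 mm. In the wrist part, amber is at display (265,368), i.e. image (265,168), the rack is clear to both sides, and green is at display (265,420).

Run:
```python
from h import *
w=load('wrist');t=load('top')
h=cv2.cvtColor(w['color'],cv2.COLOR_RGB2HSV).astype(int);H,S,V=h[...,0],h[...,1],h[...,2]
m=((abs(H-17)<8)&(S>190)&(V>120)).astype(np.uint8)
k,l,st,c=cv2.connectedComponentsWithStats(m)
for i in range(1,k):
    if st[i][4]>30: print(c[i],st[i])
p=w['color'][140:200,245:285]; cv2.imwrite('pics/c4.png',cv2.resize(p,(400,600),interpolation=cv2.INTER_CUBIC)[:,:,::-1])
print(ray(w,265,168))
# well line: rack edges on top
np.set_printoptions(precision=1,suppress=True)
for u,v in((240,128),(292,128),(243,283),(289,283)): print(onz(w,u,v,29))
```

```text
[264.75409836 168.45696721] [256 148  18  39 488]
(array([477.51574309, 379.85803938, 326.31569051]), array([-0.06354497, -0.15896053, -0.99600527]))
[443.3 376.3  29. ]
[493.4 365.3  29. ]
[403.3 206.2  29. ]
[455.9 194.7  29. ]
```

View pics/c4.png

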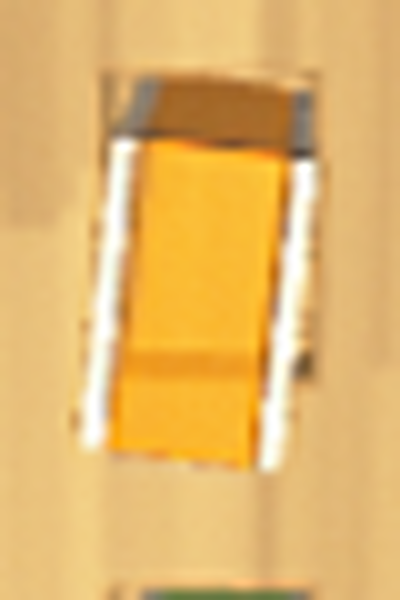

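The crop shows the amber top face with corners at wrist (256.2,154), (276.8,156), (272.5,186.8) and (253.5,184.8). The frosted white sides lie left and right.

```bash
python3 - <<'E'
from h import *
np.set_printoptions(precision=1,suppress=True)
w=load('wrist');t=load('top')
q=np.array([onz(w,245+x/10,140+y/10,74) for x,y in((112,140),(318,160),(275,468),(85,448))])
print(q,q.mean(0),np.linalg.norm(np.diff(q,axis=0),axis=1),[np.degrees(np.arctan2(*(a-b)[:2])) for a,b in((q[0],q[3]),(q[1],q[2]))])
print(tri(w,(264.7,170.4),t,(160,245)))
E
python3 plan.py 1 458 338 110 77.9 4
```

```text
[[456.7 353.   74. ]
 [473.7 347.5  74. ]
 [464.2 321.8  74. ]
 [448.1 327.2  74. ]] [460.7 337.4  74. ] [17.8 27.4 17. ] [np.float64(18.439166391307282), np.float64(20.162798012375497)]
(array([459.2, 337.7,  73. ]), np.float64(1.4120438215245126))
1 0.8 -0.2 1.9 0 0 -0.1; 1 0.8 -0.3 1.9 0 0 0; 1 0.8 -0.2 1.8 -0.1 0.1 -0.1; 1 0.7 -0.2 1.9 0 0 -0.1; 
from [460.3 305.4 185.3] [-3.140e+00  2.000e-03  1.355e+00] t 6.95 w 85.50899613364008
```

Cell top centre is at (460,337.5,73), twisted to about 18.5° in its well. I'll use tool yaw 72°.

```bash
python3 plan.py 1 460 337.5 110 72 4
```

```text
1 0.8 -0.2 1.9 0 0 1.4; 1 0.8 -0.2 1.9 0 0 1.4; 1 0.7 -0.2 1.8 -0.1 0.1 1.4; 1 0.8 -0.2 1.9 0 0 1.4; 
from [460.3 305.4 185.3] [-3.140e+00  2.000e-03  1.355e+00] t 6.95 w 85.50899613364008
```

move_arm(targets="1 0.8 -0.2 1.9 0 0 1.4; 1 0.8 -0.2 1.9 0 0 1.4; 1 0.7 -0.2 1.8 0 0 1.4; 1 0.8 -0.2 1.9 0 0 1.4; 1 0 0 0 0 0 0")

```text
clock: 7.37
eef_pos: [458.1, 338.2, 107.5]
tool_rot: [-3.137, 0.004, 1.258]
force: [-0.3, -0.0, -0.4]
width: 85.3
gripper_force: 0.0
```

move_arm(targets="1 0 0 0 0 0 0; 1 0 0 0 0 0 0")

```text
clock: 7.53
eef_pos: [460.3, 338.2, 111.2]
tool_rot: [-3.141, 0.0, 1.258]
force: [-0.0, -0.2, 0.6]
width: 85.3
gripper_force: 0.0
```

```bash
python3 plan.py 1 460 337.5 40 72 4
```

```text
1 0 0 1.8 0 0 0; 1 0 0 1.8 0 0 0; 1 -0.1 0 1.7 0 0 0.1; 1 0 0 1.8 -0.1 0 0; 
from [460.3 338.2 111.2] [-3.141  0.     1.258] t 7.5333 w 85.33598764599256
```

move_arm(targets="1 0 0 1.8 0 0 0; 1 0 0 1.8 0 0 0; 1 -0.1 0 1.7 0 0 0; 1 0 0 1.8 0 0 0; 1 0 0 0 0 0 0")

```text
clock: 7.95
eef_pos: [458.6, 336.3, 38.2]
tool_rot: [-3.139, 0.004, 1.258]
force: [-0.8, -0.7, -0.8]
width: 85.1
gripper_force: 0.0
```

move_arm(targets="0 0 0 0 0 0 0; 0 0 0 0 0 0 0; -0.3 0 0 0 0 0 0; -0.3 0 0 0 0 0 0; -0.3 0 0 0 0 0 0")

```text
clock: 8.37
eef_pos: [459.7, 338.5, 40.4]
tool_rot: [-3.141, -0.001, 1.259]
force: [-0.1, -0.6, 0.3]
width: 30.0
gripper_force: 0.0
```

Run:
```python
from h import *
w=snap('wrist');s=read_state();print(s['eef_pos'],s['width'],s['force'])
cv2.imwrite('pics/c5.png',w['color'][:,:,::-1])
```

```text
[459.48390661 338.46091082  40.21883925] 30.049021464141312 [-0.09130556 -0.10714446  0.50015116]
```

View pics/c5.png

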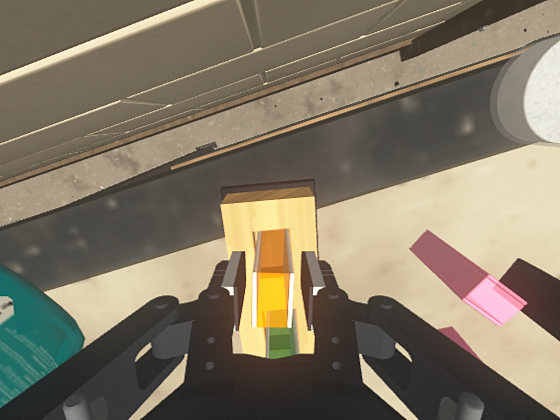

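The wrist view shows the amber cell at (273,298) centred between the two fingers (238 and 310), with its frosted faces towards the pads. Closing.

move_arm(targets="-1 0 0 0 0 0 0; -1 0 0 0 0 0 0; -1 0 0 0 0 0 0; -1 0 0 0 0 0 0; -1 0 0 0 0 0 0")

```text
clock: 8.83
eef_pos: [459.4, 338.4, 40.0]
tool_rot: [-3.14, -0.0, 1.259]
force: [-0.2, -1.6, 5.7]
width: 17.2
gripper_force: 59.1
```

move_arm(targets="-1 0 0 -0.5 0 0 0; -1 0 0 -1 0 0 0; -1 0 0 -1.5 0 0 0; -1 0 0 -2 0 0 0; -1 0 0 -3 0 0 0")

```text
clock: 9.25
eef_pos: [457.6, 337.0, 118.9]
tool_rot: [-3.137, 0.005, 1.259]
force: [0.5, -0.5, -1.6]
width: 17.5
gripper_force: 59.0
```

move_arm(targets="-1 0 0 -4 0 0 0; -1 0 0 -3 0 0 0; -1 0 0 0 0 0 0; -1 0 0 0 0 0 0")

```text
clock: 9.58
eef_pos: [460.2, 338.9, 191.9]
tool_rot: [3.141, -0.003, 1.259]
force: [-0.3, -0.5, -1.7]
width: 16.9
gripper_force: 59.1
```

```bash
python3 - <<'E'
from h import *
w=snap('wrist');s=read_state();print(s['eef_pos'],s['width'],s['force'])
cv2.imwrite('pics/c6.png',w['color'][180:390,130:410,::-1])
E
python3 plan.py -1 559.8 -212 190 92.7 20
```

```text
[459.20757549 337.93603052 190.11100824] 17.693267017154465 [-0.41661892 -0.83480348 -1.13174299]
-1 -2.5 1.3 0 0 0 -1; -1 -2.4 1.3 0 0 0 -1.1; -1 -2.6 1.2 0 0 0 -1; -1 -2.5 1.2 0 0 0 -1; -1 -2.5 1.2 0 0 0 -1;
-1 -2.6 1.1 0 0 0 -1.1; -1 -2.6 1 0 0 0 -1; -1 -2.6 1 0 0 0 -1; -1 -2.6 1 0 0 0 -1.1; -1 -2.7 0.9 0 0 0 -1;
-1 -2.6 0.8 0 0 0 -1; -1 -2.7 0.9 0 0 0 -1; -1 -2.7 0.7 0 0 0 -1.1; -1 -2.7 0.7 0 0 0 -1; -1 -2.7 0.7 0 -0.1 0 -1;
-1 -2.7 0.6 0 0 0 -1.1; -1 -2.8 0.6 0 0 0 -1; -1 -2.7 0.5 0 0 0 -1; -1 -2.8 0.5 0 0 0 -1; -1 -2.7 0.4 0 0 0 -1.1;

from [459.2 337.9 190.1] [-3.14   0.     1.259] t 9.6333 w 17.693267017154465
```

View pics/c6.png

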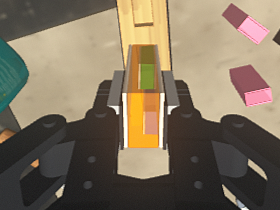

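The cell is held by its frosted faces, upright between the pads at crop (145,115). Now carrying it to above the gap.

move_arm(targets="-1 -1.5 0.8 0 0 0 -1; -1 -2.4 1.3 0 0 0 -1; -1 -2.6 1.2 0 0 0 -1; -1 -2.5 1.2 0 0 0 -1; -1 -2.5 1.2 0 0 0 -1")

```text
clock: 10.05
eef_pos: [481.6, 210.1, 187.7]
tool_rot: [-3.137, 0.003, 1.348]
force: [1.0, -0.8, -1.7]
width: 17.1
gripper_force: 59.0
```

move_arm(targets="-1 -2.6 1.1 0 0 0 -1; -1 -2.6 1 0 0 0 -1; -1 -2.6 1 0 0 0 -1; -1 -2.6 1 0 0 0 -1; -1 -2.7 0.9 0 0 0 -1")

```text
clock: 10.47
eef_pos: [506.2, 72.4, 187.8]
tool_rot: [-3.136, 0.001, 1.435]
force: [0.3, 0.8, -0.5]
width: 17.3
gripper_force: 59.0
```

move_arm(targets="-1 -2.6 0.8 0 0 0 -1; -1 -2.7 0.9 0 0 0 -1; -1 -2.7 0.7 0 0 0 -1; -1 -2.7 0.7 0 0 0 -1; -1 -2.7 0.7 0 0 0 -1")

```text
clock: 10.88
eef_pos: [530.1, -64.6, 187.6]
tool_rot: [-3.136, -0.0, 1.522]
force: [-0.2, 0.1, -0.6]
width: 17.7
gripper_force: 59.0
```

move_arm(targets="-1 -2.7 0.6 0 0 0 -1; -1 -2.8 0.6 0 0 0 -1; -1 -2.7 0.5 0 0 0 -1; -1 -2.8 0.5 0 0 0 -1; -1 -2 0.4 0 0 0 -1")

```text
clock: 11.3
eef_pos: [553.8, -196.7, 187.2]
tool_rot: [-3.136, -0.0, 1.606]
force: [-0.3, -0.1, -0.7]
width: 17.3
gripper_force: 59.0
```

```bash
python3 plan.py -1 559.8 -212 175 92.7 3
```

```text
-1 -0.5 0.2 0.4 -0.1 0 -0.2; -1 -0.5 0.2 0.4 -0.1 0 -0.2; -1 -0.6 0.1 0.4 -0.1 0 -0.3; 
from [ 553.8 -196.7  187.2] [-3.136 -0.     1.606] t 11.3 w 17.297401809316536
```

move_arm(targets="-1 -0.5 0.2 0.4 0 0 -0.2; -1 -0.5 0.2 0.4 0 0 -0.2; -1 -0.6 0.1 0.4 0 0 -0.3; -1 0 0 0 0 0 0; -1 0 0 0 0 0 0")

```text
clock: 11.72
eef_pos: [560.6, -208.1, 176.5]
tool_rot: [-3.138, -0.001, 1.622]
force: [0.1, 0.6, -0.7]
width: 17.2
gripper_force: 59.0
```

```bash
python3 plan.py -1 559.8 -212 102 92.7 5
python3 - <<'E'
from h import *
np.set_printoptions(precision=1,suppress=True)
s=snap('side');t=snap('top');w=snap('wrist')
for n,X in dict(beam=(559.8,-212,95),foot=(559.8,-212,149)).items(): print(n,proj(s,X),proj(t,X),proj(w,X))
u,v=map(int,proj(s,(559.8,-212,130)))
a=cv2.resize(s['color'][v-50:v+50,u-67:u+66],(532,400),interpolation=cv2.INTER_CUBIC); print(u-67,v-50)
b=w['color'][150:350,140:408]
cv2.imwrite('pics/c7.png',np.hstack([a,np.vstack([b,np.zeros_like(b)])])[:,:,::-1])
E
```

```text
-1 -0.1 0 1.5 0 0 0; -1 -0.1 0 1.5 -0.1 0 0.1; -1 0 0 1.5 0 0 0; -1 -0.1 -0.1 1.5 -0.1 -0.1 0.1; -1 -0.1 0 1.4 0 0 0;

from [ 560.6 -208.1  176.5] [-3.138e+00 -1.000e-03  1.622e+00] t 11.7167 w 17.203140294104166
beam (np.float64(360.10238758286704), np.float64(127.32479165519756)) (np.float64(434.701078504483), np.float64(189.57434295493886)) (np.float64(270.6575295759106), np.float64(219.78244442790987))
foot (np.float64(363.48719561344296), np.float64(109.82537125592415)) (np.float64(443.91257013986734), np.float64(185.5428486466377)) (np.float64(269.9085022918876), np.float64(248.15413516322423))
295 66
```

View pics/c7.png

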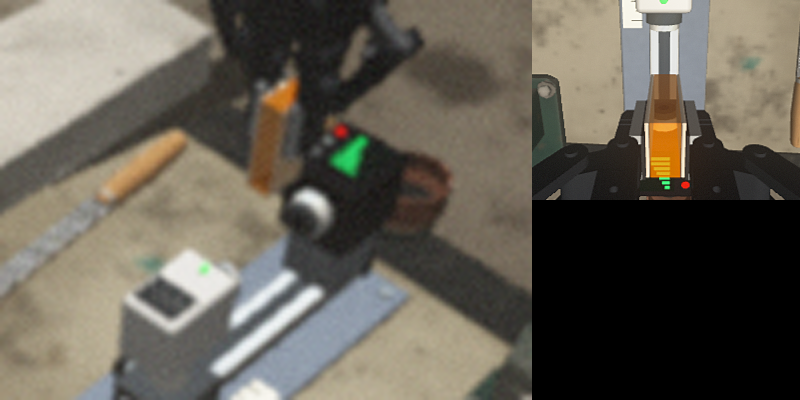

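The side view shows the cell's foot at about (360,114), near the predicted (363.5,110). In the wrist view the cell (272,–) is in line with the rail (272,–). The noses' mid-point from the earlier top view, (434.8,189), matches my beam point at (434.7,189.6). Lowering now.

move_arm(targets="-1 -0.1 0 1.5 0 0 0; -1 -0.1 0 1.5 0 0 0; -1 0 0 1.5 0 0 0; -1 -0.1 -0.1 1.5 0 0 0; -1 -0.1 0 1.4 0 0 0")

```text
clock: 12.28
eef_pos: [560.1, -212.8, 102.9]
tool_rot: [-3.14, -0.0, 1.621]
force: [0.4, 0.2, -0.9]
width: 17.5
gripper_force: 59.0
```

move_arm(targets="-1 0 0 0 0 0 0; -1 0 0 0 0 0 0; -1 0 0 0 0 0 0; -1 0 0 0 0 0 0")

```text
clock: 12.62
eef_pos: [561.1, -213.4, 104.5]
tool_rot: [3.141, 0.001, 1.621]
force: [-0.1, -0.6, -0.2]
width: 17.3
gripper_force: 59.0
```

```bash
python3 plan.py -1 559.8 -212 102 92.7 1
python3 - <<'E'
from h import *
np.set_printoptions(precision=1,suppress=True)
s=snap('side');t=snap('top');w=snap('wrist')
z=read_state();print(z['eef_pos'],z['force'],z['qd'])
for n,X in dict(beam=(559.8,-212,95),foot=(559.8,-212,75),top=(559.8,-212,135)).items(): print(n,proj(s,X),proj(w,X))
a=cv2.resize(s['color'][80:180,310:410],(400,400),interpolation=cv2.INTER_CUBIC)
b=cv2.resize(w['color'][130:330,172:372],(400,400))
cv2.imwrite('pics/c8.png',np.hstack([a,b])[:,:,::-1])
c=t['color'].astype(float)[203:220,380:395]; r=np.clip(c[...,0]-(c[...,1]+c[...,2])/2-25,0,None);i=np.arange(15)
print([(203+k,round(380+(r[k]*i).sum()/r[k].sum(),2)) for k in range(17) if r[k].sum()>40])
E
```

```text
-1 0.15 -0.12 0.25 0 0 0.1; 
from [ 561.1 -213.4  104.5] [3.141e+00 1.000e-03 1.621e+00] t 12.6167 w 17.264038701130698
[ 560.7 -213.6  104.1] [ 0.3  0.4 -1.3] [0. 0. 0. 0. 0. 0. 0.]
beam (np.float64(360.10238758286704), np.float64(127.32479165519756)) (np.float64(270.4386202739486), np.float64(253.47613937169544))
foot (np.float64(358.9237063663637), np.float64(133.4185606187536)) (np.float64(270.67803476681195), np.float64(239.42066674079155))
top (np.float64(362.57984798116894), np.float64(114.51634856453869)) (np.float64(269.7459960969872), np.float64(294.1385071604974))
[(206, np.float64(388.01)), (207, np.float64(387.33)), (208, np.float64(386.69)), (209, np.float64(386.63)), (210, np.float64(386.75)), (211, np.float64(386.83)), (212, np.float64(386.97)), (213, np.float64(387.03)), (214, np.float64(387.13)), (215, np.float64(387.6)), (216, np.float64(387.64)), (217, np.float64(387.67))]
```

View pics/c8.png

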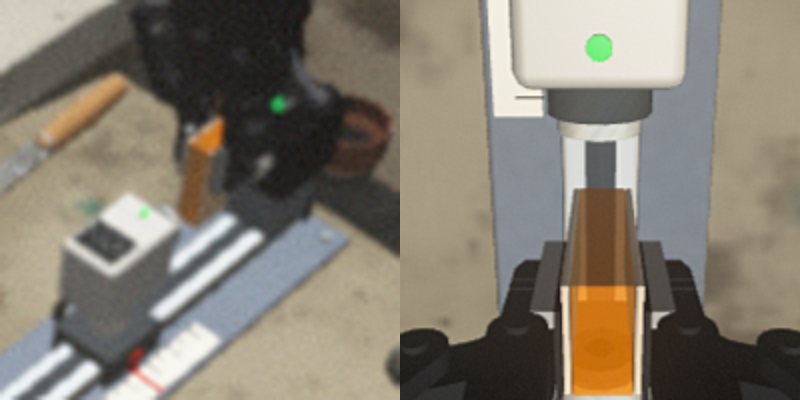

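The cell hangs between the heads, in line with the lamp nose: cell at crop (601,–), nose at (599,–). It is clear of both heads, and the pointer has not moved from the line (joint speeds are zero). Handing in.

```bash
python3 -c "
from h import *
print(order.finish_job())"
```

```text
the job is handed in; nothing more can be done
None
```

I handed the job in at about 12.7 s with the lamp about 1 mm from its red line and the amber cell held still and upright by its frosted faces at mid-gap, in line with the beam by my camera checks; the hand-in returned no verdict.

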